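# Seat the test tile in the corner of the shrinkage gauge

## Robot

A 6-joint arm with a two-finger parallel gripper is mounted at the origin on the work surface. World frame = base frame: x ahead of the robot, y to its left, z up, the work surface at z = 0. Lengths are in m, angles in rad, forces in N, time in s.
With the tool pointing down it reaches from about 0.35 to 0.775 m from the base axis. Payload 5.5 kg.
Tool frame: the origin (TCP) lies at the very end of the fingers, on their centre line; the grasp point (between the pads) lies 19 mm behind it; z points along the fingers, y is the direction in which the jaws open and shut (so a half turn about z gives the same grasp; the last joint's range is limited). The gripper opens to 85 mm and grips with 20 to 120 N. Pads are 22 mm wide; open, the fingers measure 114 mm over their backs; the gripper's body (76 mm by 85 mm) begins 54 mm behind the grasp point. The pads swing forward as they close: fully open they stand 13 mm farther back than shut.
Start: joints at [-1.375, 0.313, 0.046, 1.304, 0, 1.431], TCP at [0.189, -0.543, 0.231] pointing down, gripper open.
Joint ranges: [-2.76, 2.76], [-0.86, 1.69], [-1.03, 1.26], [-2.2, 2.34], [-1.47, 1.5], [-3.14, 3.14]. Speed limits (rad/s): [2.57, 2.57, 3.14, 3.14, 3.14, 3.14].

## Interface

Orientations are given as a unit quaternion [w, x, y, z].
In Python, from workcell import get_state, vision, workorder, silhouettes, tip_of gives the robot as it stands.
- The arm moves only by the shell command python3 -m inch 'ROWS' [FORCE]. ROWS is JSON, a list of rows, each a list of 7 numbers: the shift along the tool's x, y, z in cm, then the turn, a rotation vector about the tool's x, y, z in degrees, then the finger opening in cm, from 0 to 8.54. In form: [[dx, dy, dz, rx, ry, rz, hand], ...]. A call has 1 to 5 rows; each row shifts and turns the commanded pose from where the row before left it, along the tool's axes as they then stand; what a row does not reach is not made up. A row lasts 1/10 s, in which the tool goes at most 50 mm and 8.59 degrees, less where a joint would pass 70% of its speed; a pose out of reach is approached as far as the arm can. A call with a gripper value outside its range is refused whole. The fingers move at their own pace and stop on an object; FORCE is the grip in N (left out, the last holds). Time passes only in rows, so rows that do not move let the fingers close. It gives the time, the measured TCP pose, the force and the opening at its end, in the units of the state.
- get_state(): the state, without advancing time (a new reading comes with each control period).
- vision.read_camera(name): name is "side" or "top" or "wrist"; returns a dict with "pixels" (384x512x3 uint8, red, green, blue), "depth" (384x512 float32, m along the optical axis (not along the pixel's ray), 0 where there is no reading), "mtx" (3x3 intrinsics, pixels), "T" (4x4, takes a point from camera to world coordinates); the wrist camera has in their place "tool_from_camera" (4x4, takes a point from camera to tool coordinates, whose origin is the TCP and whose axes are the flange's). Camera axes: x right, y up, looking along -z (the intrinsics and any distortion apply to the point x, -y, -z); pixel columns grow to the right and rows downward; lengths in m; the calibration is good to about 2 mm. A picture is of the moment at which its call begins: read the wrist's pose just before it.
- workorder.hand_in(): hands the job in, once; it reports no verdict.
Trained networks look in a picture, given as the dict that the camera call returned (one of the last four; its "shot" number tells which), for a name from the list of things; names that differ only in an ending like _2 or _b are one class to them, and where a whole thing is asked for, a point or a joint stands for the part that bears it (a point fixed in the world has none). Each returns a list of dicts, best first, with "confidence" (0 to 1); they miss things now and then, are a little off and sometimes report something else, mostly with a low value. They report only what shows in the picture. A call takes as long as a camera call. They do not tell look-alikes from the thing itself.
- silhouettes(picture, label): "mask" (384x512 bool, what is visible of it) and "location" ([column, row] in pixels, amid what is visible of it).
- tip_of(picture, label): "location" ([column, row] in pixels: a listed point, or the origin of a listed thing).
The state is a dict: "clock": time; "joint_pos": joint angles; "qvel": joint speeds; "tau": joint torques, N m; "tcp_pos": TCP position; "orientation": TCP orientation; "wrist_force": force on the tool from outside, world axes, zero at the start; "ft_torque": the same for the moment, N m; "finger_gap": finger opening in m.
Only numpy, scipy, OpenCV 4.12 (cv2) and the standard library are available. Lean on these libraries where they do the work, as an engineer would, in place of code of your own. Each camera call takes 0.05 s, during which the arm holds its last target.

## Task

With the fingertips, and without lifting it, push the green-glazed test tile across the board until its long side lies flat against the metal rail, well short of the pocket; then slide it along the rail, fully home into the corner pocket at the end, tight against the end stop and the rail. Leave the brown tile, the small cup, the mug and the jar where they stand, and finish with the hand clear of everything.

Things in the scene. Friction and masses are not known exactly. Their poses are not given: they have to be found in the camera images.
- gauge_board: Shrinkage gauge: white laminate board 200 mm (own x) by 400 mm (own y), 12 mm thick, fixed to the table, with a rail on its +x edge (away from the robot) and a corner pocket at the -y end of the rail (robot's right). Yaw within 0.3 rad of zero. Origin: centre of its underside, z up. The black scale marks are flat paint.
- rail_mid (a point): Point at the middle of the rail's length, on its inner face, level with the board's top: board x = +84, y = 0, z = 12 mm. The straight aluminium rail runs along the whole board edge, 16 mm wide, 20 mm high above the board's top. Axes as the board's.
- mouth (a point): Middle of the pocket's mouth, on the board's top: board x = +61, y = -134 mm. The pocket is 46.5 mm wide: between the rail and a dark keeper strip 12 mm high (inner face board x = +37.5, 12.5 mm wide) that runs from the end stop to y = -150 mm, then flares outward to y = -134 mm. End stop: 20 mm high, inner face at y = -185 mm, from the rail to x = +25 mm.
- pocket (a point): Where the centre of the tile's underside is when it is fully home: on the board's top (12 mm above the table), board x = +62, y = -155 mm. Axes as the board's: x towards the rail, +y out of the pocket along the rail.
- green_tile: Loose clay tile, green glaze on top, 44 mm (own x) by 60 mm (own y, long side) by 16 mm thick, 70 to 140 g; lies flat on the board away from the rail, its long side within 0.35 rad of the rail's direction. Origin: centre of its underside. Home, its last 9 mm stand out of the pocket's mouth, so it can be pushed from its trailing end.
- brown_tile: An identical tile with dark brown glaze, also lying on the board away from the rail, at least 80 mm from the green one (centre to centre); either may be the one nearer the pocket. Leave it alone. Origin at the centre of its underside.
- glaze_cup: Small open terracotta-coloured cup, 44 mm across, 42 mm high, standing loose on the board at the pocket end, on the robot's side. Leave it alone. Origin at the centre of its underside.
- mug: Green-grey stoneware mug, 80 mm across plus a handle, 85 mm high, standing on the table to the left of the board. Leave it alone. Origin at the centre of its underside.
- glaze_jar: Closed blue-grey jar with a white cap, 72 mm across, 100 mm high, standing on the table to the right of the board. Leave it alone. Origin at the centre of its underside.
There are look-alikes about, which are no part of the job. What is shaped like the green_tile but yellow is not meant.

How it is judged:
On the way:
1. the green tile's long side is flat against the rail (within 4 mm and 0.07 rad), its centre still at least 50 mm from its place in the pocket (x of green_tile in the frame of pocket between -0.004 and 0.004 m and angle between the y axis of green_tile and the y axis of pocket, either way round below 0.07 rad and z of green_tile in the frame of pocket below 0.004 m and y of green_tile in the frame of pocket above 0.05 m), for 0.2 s.
At the end, for the whole second after the job is handed in: the green tile lies flat and at rest in the corner pocket, its centre within about 3 mm of its home place along and across the rail (gaps at the end stop and at the rail under 3.5 mm), its long side along the rail within 0.06 rad (x of green_tile in the frame of pocket between -0.0035 and 0.003 m and y of green_tile in the frame of pocket between -0.003 and 0.0035 m and z of green_tile in the frame of pocket below 0.003 m and angle between the y axis of green_tile and the y axis of pocket, either way round below 0.06 rad and angle between green_tile's own z axis and vertical below 0.05 rad and linear speed of green_tile below 0.01 m/s); the robot touches nothing.
It fails at once if the green tile was lifted off the board (more than 8 mm) or tipped (more than 0.3 rad) (z of green_tile in the frame of pocket above 0.008 m or angle between green_tile's own z axis and vertical above 0.3 rad).
It fails at once if the brown tile was moved more than 10 mm (distance of brown_tile from where it was at the start of the episode above 0.01 m).
It fails at once if the cup, the mug or the jar was moved more than 15 mm or tipped (distance of any of glaze_cup, mug, glaze_jar from where it was at the start of the episode above 0.015 m or angle between any of glaze_cup, mug, glaze_jar's own z axis and vertical above 0.3 rad).
It also fails if it takes over 48 s, if anything falls off the work surface, if the arm or the gripper's body presses on something with over 40 N, if the wrist force passes 120 N, or if a joint passes its speed limit or range.

## Working session

There is one attempt and no reset: what is moved stays moved. The work goes in short steps, Python scripts to look and compute and a shell command to move; the robot and the scene stay as the last step left them, time stands still between calls to the robot, and variables do not carry over. Pictures are saved under pics/ and viewed, and the job is handed in when it is done.

```bash
ls; mkdir -p pics; python3 - <<'E'
from workcell import get_state, vision
import cv2,numpy as np
s=get_state();print(s)
for n in("top","side"):
    p=vision.read_camera(n);cv2.imwrite(f"pics/{n}0.png",p["pixels"][:,:,::-1])
    print(n,p["mtx"],p["T"],[k for k in p])
E
```

```text
pics
{'clock': 0.0, 'joint_pos': array([-1.37461632e+00,  3.13999927e-01,  4.49800888e-02,  1.30357714e+00,
        2.11926604e-05,  1.43119889e+00]), 'qvel': array([-0.00101075,  0.00055731,  0.0003124 ,  0.00032467, -0.00053807,
        0.00143145]), 'tau': array([ 1.25758594e-03, -4.80627036e+01,  2.98532170e+01,  1.93453190e-02,
       -2.41863745e-05,  1.29872143e-05]), 'tcp_pos': array([ 0.18936442, -0.54239451,  0.23040958]), 'orientation': array([-9.00266197e-04,  9.85939363e-01,  1.67101052e-01, -1.48759181e-05]), 'wrist_force': array([-0.47746171,  1.5196101 , -0.03348156]), 'ft_torque': array([-0.02609186,  0.06042812, -0.01267143]), 'finger_gap': 0.08534172829098008}
top [[478.20978597   0.         249.85649059]
 [  0.         478.20978597 197.95699257]
 [  0.           0.           1.        ]] [[-0.02150406  0.99119751 -0.13063337  0.42537464]
 [-0.99974958 -0.02212862 -0.00333112 -0.00930681]
 [-0.00619253  0.13052902  0.99142515  1.42420671]
 [ 0.          0.          0.          1.        ]] ['pixels', 'depth', 'mtx', 'T', 'shot']
side [[435.82186627   0.         257.16593521]
 [  0.         435.82186627 197.30323747]
 [  0.           0.           1.        ]] [[ 0.99798228  0.05108006 -0.03771205  0.53211222]
 [-0.05992891  0.56160361 -0.82523324 -1.00839652]
 [-0.02097374  0.8258282   0.56353163  0.75400373]
 [ 0.          0.          0.          1.        ]] ['pixels', 'depth', 'mtx', 'T', 'shot']
```

View pics/top0.png

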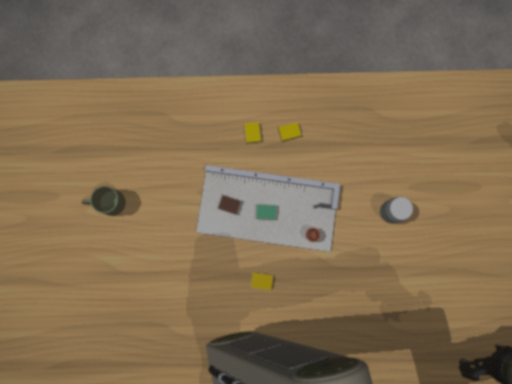

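View pics/side0.png

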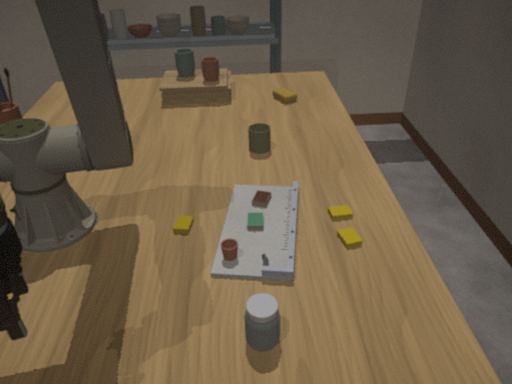

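The top view shows the board yawed slightly clockwise. The green tile is near (267,212), the brown tile at (230,205), the cup at (314,235), the jar at (398,209) and the mug at (107,200). The yellow look-alikes are off the board. Next I'll measure poses.

```bash
cat > h.py <<'E'
import numpy as np,cv2
from workcell import get_state, vision, silhouettes, tip_of
from scipy.spatial.transform import Rotation as R
def ray(p,uv,T=None):
    T=p["T"] if T is None else T
    K=p["mtx"];uv=np.atleast_2d(np.array(uv,float))
    d=np.c_[(uv[:,0]-K[0,2])/K[0,0],-(uv[:,1]-K[1,2])/K[1,1],-np.ones(len(uv))]
    return T[:3,3],d@T[:3,:3].T
def plane(p,uv,z,T=None):
    o,d=ray(p,uv,T); return o+d*((z-o[2])/d[:,2])[:,None]
def tri(p1,u1,p2,u2,T1=None,T2=None):
    o1,d1=ray(p1,u1,T1);o2,d2=ray(p2,u2,T2);d1=d1[0];d2=d2[0]
    st=np.linalg.lstsq(np.c_[d1,-d2],o2-o1,rcond=None)[0]
    a=o1+d1*st[0];b=o2+d2*st[1];return (a+b)/2,np.linalg.norm(a-b)
def proj(p,X,T=None):
    T=p["T"] if T is None else T
    c=(np.atleast_2d(X)-T[:3,3])@T[:3,:3];K=p["mtx"]
    return np.c_[K[0,0]*c[:,0]/-c[:,2]+K[0,2],K[1,1]*c[:,1]/c[:,2]+K[1,2]]
def pts(p,mask,T=None):
    T=p["T"] if T is None else T
    v,u=np.nonzero(mask&(p["depth"]>0));z=p["depth"][v,u];K=p["mtx"]
    c=np.c_[(u-K[0,2])/K[0,0]*z,-(v-K[1,2])/K[1,1]*z,-z]
    return c@T[:3,:3].T+T[:3,3]
def wristT(p,s):
    q=s["orientation"];M=np.eye(4);M[:3,:3]=R.from_quat(np.r_[q[1:],q[0]]).as_matrix();M[:3,3]=s["tcp_pos"]
    return M@p["tool_from_camera"]
E
python3 - <<'E'
from h import *
np.set_printoptions(precision=4,suppress=True)
t=vision.read_camera("top");s=vision.read_camera("side")
for n in["green_tile","brown_tile","glaze_cup","mug","glaze_jar","gauge_board"]:
    for nm,p in(("top",t),("side",s)):
        for r in silhouettes(p,n)[:2]:
            P=pts(p,r["mask"]);
            print(n,nm,round(r["confidence"],2),r["location"],r["mask"].sum(),np.median(P,0) if len(P) else None)
for n in["green_tile","brown_tile","rail_mid","mouth","pocket","gauge_board","glaze_cup"]:
    a=tip_of(t,n);b=tip_of(s,n)
    print(n,a[:1],b[:1])
    if a and b: print(tri(t,a[0]["location"],s,b[0]["location"]))
E
```

```text
green_tile top 0.87 [264.9, 213.6] 286 [ 0.5672 -0.0507  0.0274]
green_tile top 0.84 [287.2, 130.8] 312 [ 0.8122 -0.1274  0.0155]
green_tile side 0.79 [348.5, 237.6] 384 [ 0.8135 -0.1374  0.0154]
green_tile side 0.61 [338.4, 210.5] 303 [ 0.8126 -0.0246  0.0155]
brown_tile top 0.52 [227.2, 201.2] 333 [0.5928 0.06   0.027 ]
brown_tile side 0.53 [262.8, 199.0] 253 [0.593  0.0483 0.0272]
brown_tile side 0.34 [260.9, 140.6] 623 [0.61   0.3813 0.0572]
glaze_cup top 0.56 [312.4, 235.9] 146 [ 0.4989 -0.1827  0.0216]
glaze_cup side 0.7 [225.1, 247.0] 324 [ 0.4974 -0.1907  0.0411]
glaze_cup side 0.15 [256.7, 220.1] 273 [ 0.5692 -0.0605  0.0279]
mug top 0.95 [105.8, 198.0] 867 [0.6106 0.42   0.033 ]
mug side 0.93 [261.4, 138.7] 664 [0.6116 0.3824 0.055 ]
glaze_jar top 0.82 [394.4, 210.7] 666 [ 0.5602 -0.4107  0.097 ]
glaze_jar side 0.77 [261.4, 322.3] 1728 [ 0.5614 -0.4472  0.0754]
gauge_board top 0.93 [267.6, 202.4] 8473 [ 0.5835 -0.0621  0.0121]
gauge_board side 0.87 [260.8, 236.0] 6057 [ 0.5807 -0.109   0.0126]
green_tile [{'location': [259.8, 282.2], 'confidence': 0.68}] [{'location': [339.
[... 491 characters left out ...]
, 191.8], 'confidence': 0.95}] [{'location': [277.4, 262.1], 'confidence': 0.82}]
(array([ 0.6205, -0.2056,  0.0082]), np.float64(0.010874868543369954))
pocket [{'location': [321.5, 194.3], 'confidence': 0.55}] [{'location': [277.6, 263.3], 'confidence': 0.84}]
(array([ 0.6158, -0.2177,  0.0148]), np.float64(0.002863601138590952))
gauge_board [{'location': [264.9, 205.7], 'confidence': 0.58}] [{'location': [260.2, 226.4], 'confidence': 0.74}]
(array([ 0.5854, -0.0492,  0.0005]), np.float64(0.006207483351328211))
glaze_cup [{'location': [311.4, 233.6], 'confidence': 0.52}] [{'location': [228.1, 254.1], 'confidence': 0.67}]
(array([ 0.4971, -0.1826,  0.0229]), np.float64(0.007557993230384255))
```

```bash
python3 -m inch '[[0,0,0,0,0,8.5,2],[0,0,0,0,0,8.5,2],[0,0,0,0,0,8.5,2]]' 20; python3 - <<'E'
from h import *
np.set_printoptions(precision=4,suppress=True)
s=get_state();p=vision.read_camera("wrist");print(s["tcp_pos"],s["orientation"],p["tool_from_camera"],p["mtx"])
cv2.imwrite("pics/w0.png",p["pixels"][:,:,::-1])
# yaw
T=wristT(p,s);q=s["orientation"];M=R.from_quat(np.r_[q[1:],q[0]]).as_matrix();print(M)
E
```

```text
clock: 1.8
tcp_pos: [0.1895, -0.5429, 0.2313]
orientation: [0.0, 0.998, -0.058, 0.0]
wrist_force: [0.5, 0.5, 0.2]
finger_gap: 0.0439
[ 0.1895 -0.5429  0.2313] [ 0.      0.9983 -0.0577  0.    ] [[ 0.0003  0.9577  0.2877  0.0729]
 [ 1.     -0.0003 -0.0003 -0.0011]
 [-0.0003  0.2877 -0.9577 -0.1431]
 [ 0.      0.      0.      1.    ]] [[303.1718   0.     260.0693]
 [  0.     303.1718 194.4173]
 [  0.       0.       1.    ]]
[[ 0.9933 -0.1151  0.    ]
 [-0.1151 -0.9933 -0.0001]
 [ 0.      0.0001 -1.    ]]
```

```bash
python3 - <<'E'
from h import *
np.set_printoptions(precision=4,suppress=True)
t=vision.read_camera("top");s=vision.read_camera("side")
for nm,p in(("top",t),("side",s)):
    hsv=cv2.cvtColor(p["pixels"],cv2.COLOR_RGB2HSV)
    m=((hsv[...,0]>55)&(hsv[...,0]<90)&(hsv[...,1]>90)).astype(np.uint8)
    n,l,st,c=cv2.connectedComponentsWithStats(m)
    for i in range(1,n):
        if st[i,4]>60: print(nm,st[i],c[i],plane(p,c[i],0.028))
E
```

```text
top [258 206  17  12 193] [265.9326 211.6995] [[ 0.5676 -0.0509  0.028 ]]
side [249 214  13  10  68] [254.1176 218.2941] [[ 0.5661 -0.0471  0.028 ]]
```

```bash
python3 -m inch '[[2.4,-3.4,-0.3,0,0,0,2],[2.4,-3.4,-0.3,0,0,0,2],[2.4,-3.4,-0.3,0,0,0,2],[2.4,-3.4,-0.3,0,0,0,2],[2.4,-3.4,-0.3,0,0,0,2]]';python3 -m inch '[[2.4,-3.4,-0.3,0,0,0,2],[2.4,-3.4,-0.3,0,0,0,2],[2.4,-3.4,-0.3,0,0,0,2],[2.4,-3.4,-0.3,0,0,0,2],[2.4,-3.4,-0.3,0,0,0,2]]'; python3 -m inch '[[2.4,-3.4,-0.3,0,0,0,2],[2.4,-3.4,-0.3,0,0,0,2],[2.4,-3.4,-0.3,0,0,0,2],[2.4,-3.4,-0.3,0,0,0,2],[2.4,-3.4,-0.3,0,0,0,2]]'; python3 -m inch '[[0,0,0,0,0,0,2],[0,0,0,0,0,0,2]]'; python3 - <<'E'
from h import *
np.set_printoptions(precision=4,suppress=True)
s=get_state();p=vision.read_camera("wrist");print(s["clock"],s["tcp_pos"],s["orientation"],s["finger_gap"])
cv2.imwrite("pics/w1.png",p["pixels"][:,:,::-1])
np.savez("w1.npz",T=wristT(p,s),**{k:p[k] for k in("pixels","depth","mtx")})
E
```

```text
clock: 2.45
tcp_pos: [0.3281, -0.3858, 0.2466]
orientation: [0.0, 0.999, -0.053, 0.0]
wrist_force: [0.9, -0.3, -0.4]
finger_gap: 0.0201
clock: 2.95
tcp_pos: [0.4661, -0.2297, 0.2617]
orientation: [0.0, 0.999, -0.053, 0.0]
wrist_force: [0.4, -1.4, 0.3]
finger_gap: 0.0202
clock: 3.45
tcp_pos: [0.6039, -0.0737, 0.2765]
orientation: [0.0, 0.999, -0.053, 0.0]
wrist_force: [-0.4, -0.9, 1.0]
finger_gap: 0.02
clock: 3.65
tcp_pos: [0.6032, -0.0744, 0.2758]
orientation: [0.0, 0.999, -0.052, -0.0]
wrist_force: [0.4, -0.6, 0.9]
finger_gap: 0.0201
3.65 [ 0.6032 -0.0744  0.2758] [ 0.0001  0.9986 -0.0523 -0.0004] 0.020050507553304155
```

View pics/w1.png

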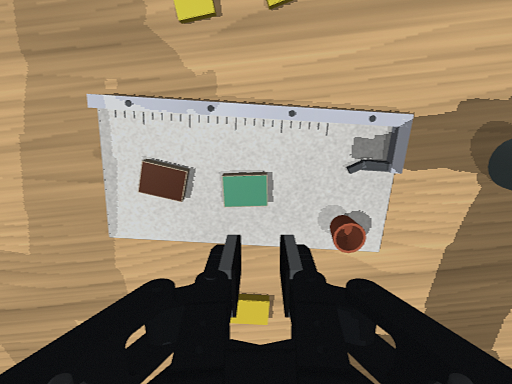

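The wrist view shows the green tile at about (245,190), brown at (163,179), cup at (348,233) and the pocket at about (370,148) between rail, keeper and end stop. Now I'll fit the board, rail and tiles from the depth.

```bash
cat > fit.py <<'E'
from h import *
np.set_printoptions(precision=4,suppress=True)
def rect(P):
    (c,(w,h),a)=cv2.minAreaRect((P[:,:2]*1000).astype(np.float32))
    # direction of long side
    t=np.radians(a)
    d=np.array([np.cos(t),np.sin(t)]) if w>h else np.array([-np.sin(t),np.cos(t)])
    if d[1]<0:d=-d
    return np.array(c)/1000,sorted((w,h)),np.arctan2(-d[0],d[1])
def world(p):
    v,u=np.mgrid[0:384,0:512];z=p["depth"];K=p["mtx"];T=p["T"]
    c=np.stack([(u-K[0,2])/K[0,0]*z,-(v-K[1,2])/K[1,1]*z,-z],-1)
    W=c@T[:3,:3].T+T[:3,3];W[z<=0]=np.nan;return W
def tile(p,W,lo,hi,smin,vmax=256):
    hsv=cv2.cvtColor(p["pixels"],cv2.COLOR_RGB2HSV)
    m=((hsv[...,0]>=lo)&(hsv[...,0]<=hi)&(hsv[...,1]>smin)&(hsv[...,2]<vmax)&(W[...,2]>0.023)&(W[...,2]<0.034)).astype(np.uint8)
    n,l,st,c=cv2.connectedComponentsWithStats(m);i=1+np.argmax(st[1:,4])
    cnt=max(cv2.findContours((l==i).astype(np.uint8),cv2.RETR_EXTERNAL,cv2.CHAIN_APPROX_NONE)[0],key=len)
    P=W[l==i];z=np.nanmedian(P[:,2])
    c,d,a=rect(plane(p,cnt[:,0,:],z,p["T"]))
    return c,d,a,z,st[i]
E
python3 - <<'E'
from fit import *
f=np.load("w1.npz");p={k:f[k] for k in f}
W=world(p)
print("green",tile(p,W,60,90,90)); print("brown",tile(p,W,0,20,100,110))
hsv=cv2.cvtColor(p["pixels"],cv2.COLOR_RGB2HSV)
# z map of regions
for u,v in[(245,190),(163,179),(200,210),(250,113),(300,140),(370,150),(400,150),(120,104),(360,164)]: print((u,v),W[v,u],p["pixels"][v,u])
m=((W[...,2]>0.028)&(W[...,2]<0.037)&(W[...,0]>0.6)&(np.arange(384)[:,None]<200)).astype(np.uint8)
n,l,st,c=cv2.connectedComponentsWithStats(m);i=1+np.argmax(st[1:,4]);print(st[i])
o=p["pixels"][:,:,::-1].copy();o[l==i]=(0,0,255);cv2.imwrite("pics/rail.png",o)
# inner edge of rail: for each column lowest pixel
pix=[];top=[]
for u in range(100,370):
    r=np.nonzero(l[:,u]==i)[0]
    if len(r): pix.append((u,r.max()+.5));top.append((u,r.min()-.5))
for e in(pix,top):
    P=plane(p,e,0.032,p["T"]);a=np.polyfit(P[:,1],P[:,0],1)
    for _ in range(5):
        rs=P[:,0]-np.polyval(a,P[:,1]);k=abs(rs)<0.002;a=np.polyfit(P[k,1],P[k,0],1)
    print("rail line x=",a,k.sum(),"yaw",-np.arctan(a[0]),np.std(rs[k]))
E
```

```text
green (array([ 0.5663, -0.049 ]), [40.436500549316406, 57.21903991699219], np.float64(-0.10441588843928168), np.float64(0.028345280061998213), array([ 223,  176,   44,   30, 1231], dtype=int32))
brown (array([0.5905, 0.0591]), [41.18694305419922, 56.52182388305664], np.float64(-0.343081993745567), np.float64(0.028359599602154645), array([ 139,  162,   47,   39, 1276], dtype=int32))
(245, 190) [ 0.5676 -0.0496  0.0297] [ 79 148 118]
(163, 179) [0.5936 0.0567 0.0287] [84 52 39]
(200, 210) [0.5399 0.0191 0.0119] [203 203 200]
(250, 113) [ 0.6656 -0.0676  0.0324] [192 198 211]
(300, 140) [ 0.6238 -0.129   0.0128] [209 209 207]
(370, 150) [ 0.6006 -0.2217  0.012 ] [127 126 124]
(400, 150) [ 0.6005 -0.2523  0.0331] [116 120 128]
(120, 104) [0.6927 0.0888 0.0331] [209 211 214]
(360, 164) [ 0.5856 -0.2044  0.0239] [78 81 85]
[  87   94  327   57 4707]
rail line x= [0.1661 0.6718] 270 yaw -0.16458575432525466 0.00035119139703428684
rail line x= [0.166 0.688] 270 yaw -0.1644774114407133 0.00034191524302317383
```

View pics/rail.png

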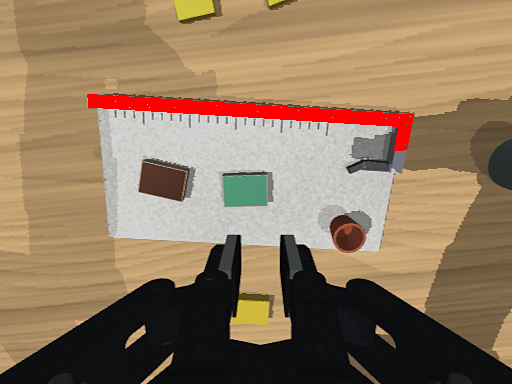

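```bash
python3 - <<'E'
from fit import *
f=np.load("w1.npz");p={k:f[k] for k in f};W=world(p)
yaw=-0.1645;ex=np.array([np.cos(yaw),np.sin(yaw)]);ey=np.array([-np.sin(yaw),np.cos(yaw)])
m=((W[...,2]>0.028)&(W[...,2]<0.037)&(W[...,0]>0.6)&(np.arange(384)[:,None]<200)).astype(np.uint8)
n,l,st,c=cv2.connectedComponentsWithStats(m);i=1+np.argmax(st[1:,4])
v,u=np.nonzero(l==i);P=plane(p,np.c_[u,v],0.032,p["T"])[:,:2]
X=P@ex;Y=P@ey
r=np.array([0.6718,0])@ex
print("rail inner X",r)
k=X>r+0.003;print("rail Y range",np.percentile(Y[k],[0,.5,99.5,100]))
k=(X<r-0.01);print("stop Y range",np.percentile(Y[k],[0,1,5,50,95,99,100]),X[k].min())
np.save("b.npy",[yaw,r])
for off in (np.percentile(Y[X>r+0.003],[0,100]).mean(),):
    org=np.array([r-0.084,off]);print("org XY",org,"world",org[0]*ex+org[1]*ey)
    for n,c in(("green",[.5663,-.049]),("brown",[.5905,.0591]),("cup",[.498,-.183])): 
        c=np.array(c);print(n,[c@ex-org[0],c@ey-org[1]])
# board outline check
hs=(W[...,2]>0.008)&(W[...,2]<0.016);v,u=np.nonzero(hs&(np.arange(384)[:,None]<260));P=plane(p,np.c_[u,v],0.012,p["T"])[:,:2];print("board ext",np.percentile(P@ey,[.2,99.8]),np.percentile(P@ex,[.2,99.8]))
E
```

```text
rail inner X 0.6627309406428775
rail Y range [-0.1593 -0.1573  0.239   0.2409]
stop Y range [-0.1593 -0.1593 -0.1584 -0.1506 -0.1433 -0.1427 -0.142 ] 0.6331657969149973
org XY [0.5787 0.0408] world [ 0.5776 -0.0545]
green [np.float64(-0.012051591826957586), np.float64(0.0035807965665304656)]
brown [np.float64(-0.00588064200909566), np.float64(0.11418445554011701)]
cup [np.float64(-0.05748584671799273), np.float64(-0.13979499805200496)]
board ext [-0.2973  0.2393] [0.48   0.7905]
```

```bash
python3 - <<'E'
from fit import *
f=np.load("w1.npz");p={k:f[k] for k in f};W=world(p)
s=get_state();q=s["orientation"];M=R.from_quat(np.r_[q[1:],q[0]]).as_matrix()
t=(W-s["tcp_pos"])@M
m=(W[...,2]>0.2)&(np.abs(t[...,1])<0.08)
P=t[m];print("max tool z",np.percentile(P[:,2],[95,99,100]))
k=P[:,2]>-0.012;Q=P[k];print(len(Q),Q.min(0),Q.max(0))
for sg in(-1,1):
    Q2=Q[Q[:,1]*sg>0];print(sg,Q2.min(0),Q2.max(0))
# target: board (-60,4)
yaw=-0.1645;ex=np.array([np.cos(yaw),np.sin(yaw)]);ey=np.array([-np.sin(yaw),np.cos(yaw)])
org=np.array([.5776,-.0545])
d=org-0.060*ex+0.004*ey-s["tcp_pos"][:2]
print("after 3.43deg turn: tool dx,dy cm",d@ex*100,-d@ey*100, "z now",s["tcp_pos"][2])
E
```

```text
max tool z [-0.0316 -0.0112  0.0002]
432 [-0.011  -0.0249 -0.012 ] [0.0115 0.022  0.0002]
-1 [-0.011  -0.0249 -0.012 ] [ 0.0115 -0.0115 -0.0001]
1 [-0.011   0.0082 -0.012 ] [0.0115 0.022  0.0002]
after 3.43deg turn: tool dx,dy cm -8.813684029708192 -2.029112376591009 z now 0.2759443000034359
```

```bash
python3 -m inch '[[0,0,0,0,0,3.4,2],[-4.4,-1,0,0,0,0,2],[-4.4,-1,0,0,0,0,2],[0,0,4.5,0,0,0,2],[0,0,4.5,0,0,0,2]]';python3 -m inch '[[0,0,4.5,0,0,0,2],[0,0,4.5,0,0,0,2],[0,0,3,0,0,0,2],[0,0,0,0,0,0,2]]'; python3 - <<'E'
from fit import *
s=get_state();p=vision.read_camera("wrist");T=wristT(p,s);p["T"]=T;print(s["clock"],s["tcp_pos"],s["orientation"])
cv2.imwrite("pics/w2.png",p["pixels"][:,:,::-1]);W=world(p)
print("green",tile(p,W,60,90,90))
E
```

```text
clock: 4.2
tcp_pos: [0.5192, -0.0419, 0.1877]
orientation: [0.001, 0.996, -0.084, 0.003]
wrist_force: [0.1, 0.2, -0.8]
finger_gap: 0.02
clock: 4.6
tcp_pos: [0.5149, -0.0411, 0.0624]
orientation: [-0.0, 0.996, -0.085, -0.004]
wrist_force: [-0.6, 0.5, 0.3]
finger_gap: 0.02
4.6 [ 0.5149 -0.0411  0.0624] [-0.0005  0.9964 -0.0848 -0.0043]
green (array([ 0.5659, -0.0489]), [41.682456970214844, 57.38330841064453], np.float64(-0.0762203361883403), np.float64(0.028502107609454458), array([ 206,   99,  106,   82, 7186], dtype=int32))
```

View pics/w2.png

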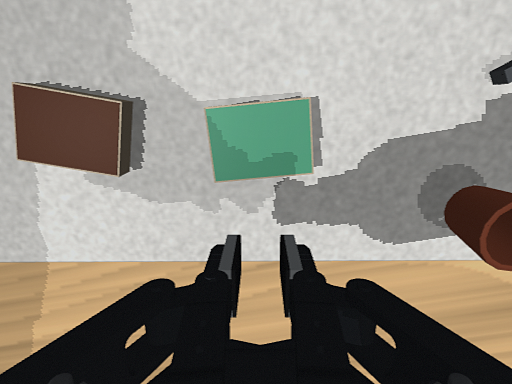

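The green tile is at (260,140), still ahead of the fingers, which have clear board in front of them. I'll go down to about 6 mm above the board and start pushing.

```bash
python3 -m inch '[[0,0,2.4,0,0,0,2],[0,0,2,0,0,0,2],[0,0,0,0,0,0,2],[0,0,0,0,0,0,2]]'; python3 -m inch '[[1,0,0,0,0,0,2],[1,0,0,0,0,0,2],[0.8,0,0,0,0,0,2],[0.8,0,0,0,0,0,2],[0.8,0,0,0,0,0,2]]'; python3 - <<'E'
from fit import *
s=get_state();p=vision.read_camera("wrist");T=wristT(p,s);p["T"]=T;print(s["clock"],s["tcp_pos"],s["orientation"])
cv2.imwrite("pics/w3.png",p["pixels"][:,:,::-1]);W=world(p)
print("green",tile(p,W,60,90,90))
yaw=-0.1645;ex=np.array([np.cos(yaw),np.sin(yaw)]);ey=np.array([-np.sin(yaw),np.cos(yaw)])
d=s["tcp_pos"][:2]-[.5776,-.0545];print("tcp board",d@ex,d@ey)
E
```

```text
clock: 5.05
tcp_pos: [0.5206, -0.0415, 0.0242]
orientation: [0.0, 0.996, -0.084, 0.001]
wrist_force: [-1.1, 0.7, 0.6]
finger_gap: 0.02
clock: 5.55
tcp_pos: [0.5638, -0.0483, 0.0224]
orientation: [0.0, 0.996, -0.084, 0.0]
wrist_force: [-0.8, 0.0, 0.8]
finger_gap: 0.0201
5.55 [ 0.5638 -0.0483  0.0224] [ 0.0001  0.9965 -0.0842  0.    ]
green (array([ 0.5955, -0.0558]), [41.174949645996094, 57.69879913330078], np.float64(-0.16821843709680057), np.float64(0.028496271219000974), array([  203,   149,   128,    85, 10336], dtype=int32))
tcp board -0.014650779189398411 0.0038808294909344026
```

View pics/w3.png

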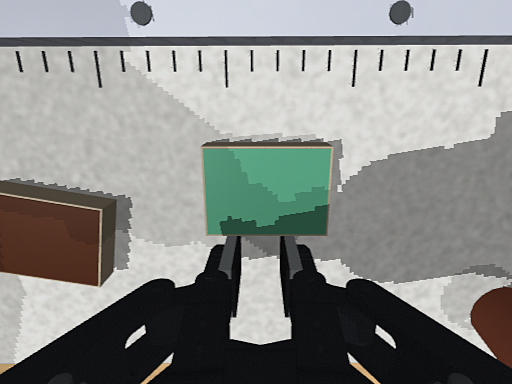

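The tile is now flush on both fingertips with yaw -0.168, which matches the rail. I'll lower slightly and keep pushing toward the rail.

```bash
python3 -m inch '[[0.8,0,0.2,0,0,0,2],[0.8,0,0.1,0,0,0,2],[0.8,0,0,0,0,0,2],[0.8,0,0,0,0,0,2],[0.6,0,0,0,0,0,2]]'; python3 - <<'E'
from fit import *
s=get_state();p=vision.read_camera("wrist");T=wristT(p,s);p["T"]=T;print(s["clock"],s["tcp_pos"],s["orientation"],s["wrist_force"])
cv2.imwrite("pics/w4.png",p["pixels"][:,:,::-1]);W=world(p)
g=tile(p,W,60,90,90)
yaw=-0.1645;ex=np.array([np.cos(yaw),np.sin(yaw)]);ey=np.array([-np.sin(yaw),np.cos(yaw)])
for n,d in(("tcp",s["tcp_pos"][:2]),("green",g[0])):
    d=d-np.array([.5776,-.0545]);print(n,d@ex,d@ey)
print(g)
E
```

```text
clock: 6.1
tcp_pos: [0.6013, -0.0547, 0.0192]
orientation: [0.0, 0.996, -0.084, 0.0]
wrist_force: [0.2, -0.3, 0.4]
finger_gap: 0.02
6.1 [ 0.6013 -0.0547  0.0192] [ 0.0001  0.9964 -0.0842  0.0002] [ 0.2284 -0.2839  0.4149]
tcp 0.023419927993749527 0.0036614638156980375
green 0.05585388964779655 0.0015654436680092396
(array([ 0.633 , -0.0621]), [41.362876892089844, 57.56507873535156], np.float64(-0.16831963721822368), np.float64(0.02846312496632941), array([  202,   150,   130,    87, 10797], dtype=int32))
```

View pics/w4.png

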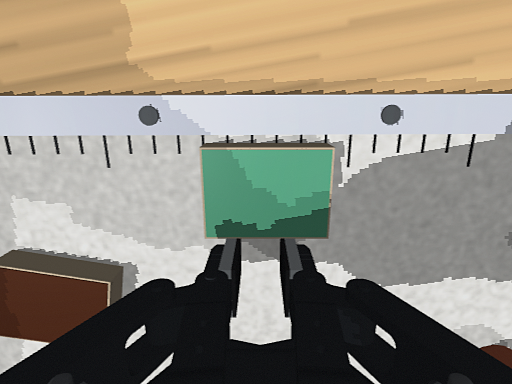

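The tile, at (265,190), is about 6 mm short of the rail. I'll creep in and watch the force.

```bash
python3 -m inch '[[0.3,0,0,0,0,0,2],[0.2,0,0,0,0,0,2],[0,0,0,0,0,0,2]]';python3 -m inch '[[0.15,0,0,0,0,0,2],[0,0,0,0,0,0,2]]' ; cat > look.py <<'E'
from fit import *
import sys
s=get_state();p=vision.read_camera("wrist");T=wristT(p,s);p["T"]=T;print(s["clock"],s["tcp_pos"],s["orientation"],s["wrist_force"])
cv2.imwrite(f"pics/{sys.argv[1]}.png",p["pixels"][:,:,::-1]);W=world(p)
yaw=-0.1645;ex=np.array([np.cos(yaw),np.sin(yaw)]);ey=np.array([-np.sin(yaw),np.cos(yaw)])
g=tile(p,W,60,90,90)
for n,d in(("tcp",s["tcp_pos"][:2]),("green",g[0])):
    d=d-np.array([.5776,-.0545]);print(n,d@ex,d@ey)
print(g)
E
python3 look.py w5
```

```text
clock: 6.45
tcp_pos: [0.6055, -0.0554, 0.0193]
orientation: [0.0, 0.996, -0.084, 0.0]
wrist_force: [-0.7, -0.3, 0.5]
finger_gap: 0.02
clock: 6.65
tcp_pos: [0.6068, -0.0556, 0.0194]
orientation: [0.0, 0.996, -0.084, 0.0]
wrist_force: [-0.5, 0.5, -0.5]
finger_gap: 0.02
6.65 [ 0.6068 -0.0556  0.0194] [ 0.0001  0.9964 -0.0842  0.0001] [-0.5469  0.5427 -0.4833]
tcp 0.02901469371315221 0.003653678987004355
green 0.06142157329657543 0.0015578108632824962
(array([ 0.6384, -0.063 ]), [41.394248962402344, 57.548221588134766], np.float64(-0.16835106251908655), np.float64(0.02848967869404545), array([  202,   150,   130,    87, 10799], dtype=int32))
```

View pics/w5.png

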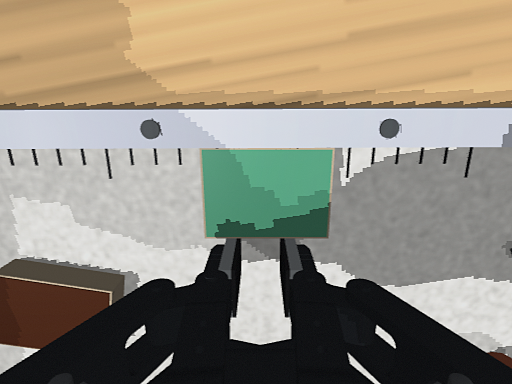

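The tile's far edge at row 150 now meets the rail's edge. I'll press until contact force shows.

```bash
python3 -m inch '[[0.1,0,0,0,0,0,2],[0,0,0,0,0,0,2]]';python3 -m inch '[[0.1,0,0,0,0,0,2],[0,0,0,0,0,0,2]]' ;python3 -m inch '[[0.1,0,0,0,0,0,2],[0,0,0,0,0,0,2],[0,0,0,0,0,0,2]]'; python3 look.py w6
```

```text
clock: 6.9
tcp_pos: [0.6071, -0.0557, 0.0193]
orientation: [0.0, 0.996, -0.084, -0.001]
wrist_force: [-2.8, 0.4, 1.8]
finger_gap: 0.0199
clock: 7.1
tcp_pos: [0.6072, -0.0557, 0.0191]
orientation: [-0.0, 0.996, -0.084, -0.001]
wrist_force: [-6.1, 0.5, 4.1]
finger_gap: 0.0202
clock: 7.4
tcp_pos: [0.6072, -0.0557, 0.0189]
orientation: [-0.0, 0.996, -0.084, -0.002]
wrist_force: [-7.0, 0.1, 5.6]
finger_gap: 0.0198
7.4 [ 0.6072 -0.0557  0.0189] [-0.0001  0.9964 -0.0842 -0.0023] [-6.9814  0.0887  5.605 ]
tcp 0.02940097986592398 0.003699325115317568
green 0.06199624478568663 0.0015904929865868868
(array([ 0.639 , -0.0631]), [41.29142379760742, 57.539756774902344], np.float64(-0.16832709406927587), np.float64(0.02845697589768756), array([  202,   150,   131,    87, 10820], dtype=int32))
```

Contact confirmed: about 7 N with the tile centre at board x = 62.0 mm. I'll back off, lift, shut the fingers and move round to the tile's trailing (+y) end.

```bash
python3 -m inch '[[-0.5,0,0,0,0,0,2],[-2.5,0,0,0,0,0,2],[0,0,-3.5,0,0,0,2],[0,0,-3.5,0,0,0,0],[3,-3,0,0,0,0,0]]';python3 -m inch '[[3.4,-3.2,0,0,0,0,0],[0,0,0,0,0,0,0],[0,0,0,0,0,0,0]]' ; python3 look.py w7;  python3 - <<'E'
from fit import *
s=get_state();p=vision.read_camera("wrist");p["T"]=wristT(p,s);W=world(p)
q=s["orientation"];M=R.from_quat(np.r_[q[1:],q[0]]).as_matrix()
t=(W-s["tcp_pos"])@M
P=t[(t[...,2]<0.02)&(W[...,2]>0.055)&(abs(t[...,1])<.05)&(abs(t[...,0])<.02)]
Q=P[P[:,2]>-0.012];print(len(Q),Q.min(0),Q.max(0))
E
```

```text
clock: 7.95
tcp_pos: [0.6159, -0.0289, 0.0949]
orientation: [0.001, 0.996, -0.086, 0.004]
wrist_force: [2.3, -0.4, 0.4]
finger_gap: 0.0
clock: 8.25
tcp_pos: [0.6524, -0.0125, 0.0887]
orientation: [-0.005, 0.997, -0.073, 0.0]
wrist_force: [-0.3, -1.0, -0.5]
finger_gap: 0.0002
8.25 [ 0.6524 -0.0125  0.0887] [-0.0047  0.9973 -0.0727  0.0004] [-0.3297 -1.0043 -0.527 ]
tcp 0.06696303637684142 0.0536430350651211
green 0.06185736227614959 0.0016239377456538973
(array([ 0.6389, -0.063 ]), [41.49812698364258, 57.21528625488281], np.float64(-0.16573117779672103), np.float64(0.02845894450627802), array([ 294,  190,   85,   56, 4336], dtype=int32))
304 [ 0.0055 -0.014  -0.012 ] [ 0.0113  0.0124 -0.0041]
```

View pics/w7.png

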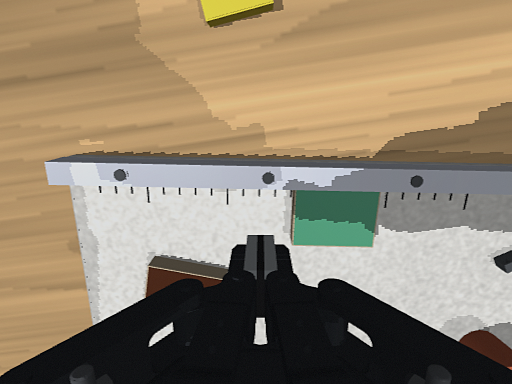

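The tile stayed flat at the rail, at about (335,218), and the shut fingers hover left of its trailing end. I'll fix the offset and descend.

```bash
python3 -m inch '[[-0.3,-0.6,0,0,0,0,0],[0,0,0,0,0,0,0],[0,0,0,0,0,0,0]]' ; python3 look.py w8
```

```text
clock: 8.65
tcp_pos: [0.6489, -0.0091, 0.0896]
orientation: [-0.006, 0.997, -0.071, 0.0]
wrist_force: [0.8, -0.3, -0.2]
finger_gap: -0.0
8.65 [ 0.6489 -0.0091  0.0896] [-0.0058  0.9975 -0.0709  0.0004] [ 0.8458 -0.2816 -0.1788]
tcp 0.06289844212635416 0.05649085308878943
green 0.061873365111585574 0.001635994648525812
(array([ 0.6389, -0.063 ]), [41.57084274291992, 57.25094223022461], np.float64(-0.1644597846923173), np.float64(0.028481086322018373), array([ 298,  185,   86,   56, 4381], dtype=int32))
```

```bash
cat > corr.py <<'E'
from fit import *
import sys
s=get_state();q=s["orientation"];C=R.from_quat(np.r_[q[1:],q[0]])
a=-0.1645
Tg=R.from_matrix(np.array([[np.cos(a),np.sin(a),0],[np.sin(a),-np.cos(a),0],[0,0,-1]]))
print("turn deg",np.degrees((C.inv()*Tg).as_rotvec()))
ex=np.array([np.cos(a),np.sin(a)]);ey=np.array([-np.sin(a),np.cos(a)])
t=np.array([float(v) for v in sys.argv[1:4]])/1000
d=np.array([.5776,-.0545])+t[0]*ex+t[1]*ey-s["tcp_pos"][:2]
print("shift cm",d@ex*100,-d@ey*100,(s["tcp_pos"][2]-t[2])*100)
E
python3 corr.py 64 63 19
```

```text
turn deg [-0.665  -0.0049  1.2875]
shift cm 0.08782794157267881 -0.6523188867449132 7.064332697358244
```

```bash
python3 -m inch '[[0,0,0,-0.7,0,1.3,0],[0.1,-0.7,0,0,0,0,0],[0,0,2,0,0,0,0],[0,0,2,0,0,0,0],[0,0,0,0,0,0,0]]' ; python3 corr.py 64 63 19;python3 look.py w9
```

```text
clock: 9.2
tcp_pos: [0.6477, -0.0119, 0.0465]
orientation: [-0.004, 0.997, -0.073, -0.002]
wrist_force: [-0.3, -1.0, 0.2]
finger_gap: 0.0001
turn deg [-0.4481  0.323   1.0953]
shift cm 0.18061695185396082 -0.9498431506923529 2.7488199409460967
9.2 [ 0.6477 -0.0119  0.0465] [-0.0041  0.9973 -0.0726 -0.0025] [-0.3385 -1.0225  0.2396]
tcp 0.06219383048146035 0.05350156849307647
green 0.06168713557671422 0.0016166116307080936
(array([ 0.6387, -0.063 ]), [41.36864471435547, 57.43906021118164], np.float64(-0.16588857061714474), np.float64(0.02847626762766267), array([ 300,  203,  108,   68, 6488], dtype=int32))
```

View pics/w9.png

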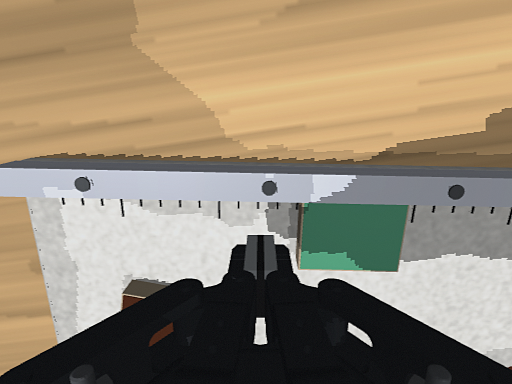

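```bash
python3 -c "
from workcell import get_state;s=get_state();print(s['joint_pos'],s['qvel'])"
```

```text
[-0.14583906  0.55919374 -0.03724626  0.97796355  0.00786896  3.14106957] [-0.00056222 -0.02237269  0.03700659  0.01381455 -0.00081475  0.00119634]
```

Joint 6 is at its limit (3.141), which blocks the turn. I'll lift and make a half turn the other way; by symmetry it gives the same hand.

```bash
python3 -m inch '[[0,0,-2.5,0,0,0,0],[0,0,-2.5,0,0,0,0],[0,0,0,0,0,-8.5,0],[0,0,0,0,0,-8.5,0],[0,0,0,0,0,-8.5,0]]';python3 -m inch '[[0,0,0,0,0,-8.5,0],[0,0,0,0,0,-8.5,0],[0,0,0,0,0,-8.5,0],[0,0,0,0,0,-8.5,0],[0,0,0,0,0,-8.5,0]]';python3 -m inch '[[0,0,0,0,0,-8.5,0],[0,0,0,0,0,-8.5,0],[0,0,0,0,0,-8.5,0],[0,0,0,0,0,-8.5,0],[0,0,0,0,0,-8.5,0]]';python3 -m inch '[[0,0,0,0,0,-8.5,0],[0,0,0,0,0,-8.5,0],[0,0,0,0,0,-8.5,0],[0,0,0,0,0,-8.5,0],[0,0,0,0,0,-8.5,0]]';python3 -m inch '[[0,0,0,0,0,-8.5,0],[0,0,0,0,0,0,0],[0,0,0,0,0,0,0]]'; sed -i 's/^a=-0.1645/a=-0.1645+np.pi/; s/d@ex\*100,-d@ey\*100/d@ex*100,-d@ey*100/' corr.py; python3 corr.py 64 63 19 ;python3 -c "
from workcell import get_state;s=get_state();print(s['joint_pos'],s['tcp_pos'])"
```

```text
clock: 9.75
tcp_pos: [0.6508, -0.0127, 0.1014]
orientation: [-0.003, 0.988, 0.152, 0.002]
wrist_force: [0.7, 0.4, -0.2]
finger_gap: -0.0002
clock: 10.25
tcp_pos: [0.6507, -0.0127, 0.101]
orientation: [-0.003, 0.866, 0.5, 0.003]
wrist_force: [-0.3, 0.2, 0.5]
finger_gap: 0.0
clock: 10.75
tcp_pos: [0.6506, -0.0127, 0.101]
orientation: [-0.001, 0.626, 0.78, 0.004]
wrist_force: [0.1, 0.7, -0.1]
finger_gap: -0.0
clock: 11.25
tcp_pos: [0.6507, -0.0127, 0.101]
orientation: [0.0, 0.3, 0.954, 0.004]
wrist_force: [0.3, -0.2, -0.1]
finger_gap: 0.0001
clock: 11.55
tcp_pos: [0.6504, -0.0127, 0.1004]
orientation: [0.0, 0.234, 0.972, 0.004]
wrist_force: [-0.6, -0.3, 0.6]
finger_gap: -0.0002
turn deg [  0.4542  -0.0114 -17.5983]
shift cm 12.897701106285083 -11.617672434936823 8.140070615077668
[-0.14641815  0.51832905  0.03132298  1.0826367   0.00781359  0.32523655] [ 0.65040802 -0.01268172  0.10040071]
```

```bash
cat > corr.py <<'E'
from fit import *
import sys
s=get_state();q=s["orientation"];C=R.from_quat(np.r_[q[1:],q[0]])
b=-0.1645;a=b+np.pi
Tg=R.from_matrix(np.array([[np.cos(a),np.sin(a),0],[np.sin(a),-np.cos(a),0],[0,0,-1]]))
print("turn deg",np.degrees((C.inv()*Tg).as_rotvec()))
ex=np.array([np.cos(b),np.sin(b)]);ey=np.array([-np.sin(b),np.cos(b)])
t=np.array([float(v) for v in sys.argv[1:4]])/1000
d=np.array([.5776,-.0545])+t[0]*ex+t[1]*ey-s["tcp_pos"][:2]
D=np.r_[d,t[2]-s["tcp_pos"][2]]
print("shift cm (tool axes after turn)",Tg.inv().apply(D)*100)
E
python3 -m inch '[[0,0,0,0.5,0,0,0],[0,0,0,0,0,-8,0],[0,0,0,0,0,-8,0],[0,0,0,0,0,-1.5,0],[0,0,0,0,0,0,0]]'; python3 corr.py 64 63 19;python3 look.py w10
```

```text
clock: 12.05
tcp_pos: [0.6499, -0.0126, 0.0995]
orientation: [-0.001, 0.083, 0.997, -0.0]
wrist_force: [-0.4, 0.6, 0.6]
finger_gap: -0.0
turn deg [-0.0411 -0.1684 -0.0792]
shift cm (tool axes after turn) [0.0501 0.9816 8.0482]
12.05 [ 0.6499 -0.0126  0.0995] [-0.0015  0.0828  0.9966 -0.0002] [-0.4272  0.5946  0.5885]
tcp 0.06450136675541365 0.053184126339946736
green 0.06198970152462214 0.001691407867248646
(array([ 0.639, -0.063]), [40.75763702392578, 57.27492141723633], np.float64(-0.16514901078242966), np.float64(0.028637173770020424), array([ 149,  177,   80,   53, 4056], dtype=int32))
```

View pics/w10.png

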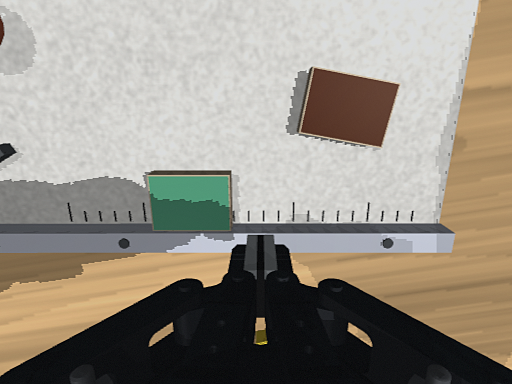

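From the other side the green tile is at (190,202), flat on the rail, and brown at (350,108) is untouched. Fingers are aligned, so I'll shift 10 mm and descend.

```bash
python3 -m inch '[[0,1,0,0,0,0,0],[0,0,2.5,0,0,0,0],[0,0,2.5,0,0,0,0],[0,0,2,0,0,0,0],[0,0,0,0,0,0,0]]'; python3 corr.py 64 63 19;python3 look.py w11
```

```text
clock: 12.6
tcp_pos: [0.6487, -0.0017, 0.0261]
orientation: [-0.005, 0.082, 0.997, 0.0]
wrist_force: [-0.6, 0.3, -0.0]
finger_gap: 0.0002
turn deg [-0.036  -0.5232  0.0495]
shift cm (tool axes after turn) [-0.2505 -0.0706  0.7091]
12.6 [ 0.6487 -0.0017  0.0261] [-0.0046  0.0817  0.9966  0.0001] [-0.6075  0.2593 -0.003 ]
tcp 0.061494610673331666 0.06370565803448268
green 0.06143497932745271 0.0017692587032018911
(array([ 0.6385, -0.0628]), [41.466941833496094, 57.57976531982422], np.float64(-0.1658988237873416), np.float64(0.02861981991382885), array([  76,  215,  120,   74, 7904], dtype=int32))
```

View pics/w11.png

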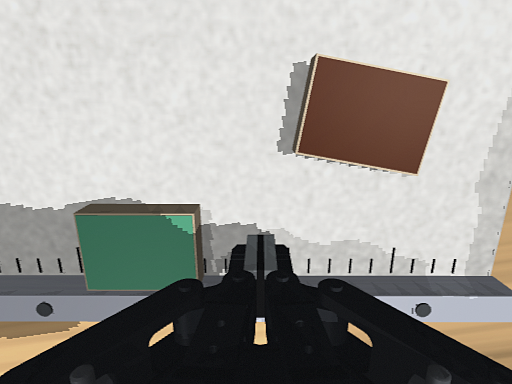

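```bash
python3 -m inch '[[-0.1,0,0.7,0,0,0,0],[0,0,0,0,0,0,0],[0,-1,0,0,0,0,0],[0,-1,0,0,0,0,0],[0,-1,0,0,0,0,0]]'; python3 -m inch '[[0,-1,0,0,0,0,0],[0,-1,0,0,0,0,0],[0,-1,0,0,0,0,0]]';python3 corr.py 64 -111 19;python3 look.py w12
```

```text
clock: 13.15
tcp_pos: [0.6476, -0.0337, 0.023]
orientation: [-0.001, 0.082, 0.997, -0.0]
wrist_force: [1.0, 0.4, 0.8]
finger_gap: -0.0002
clock: 13.45
tcp_pos: [0.6424, -0.0632, 0.0225]
orientation: [-0.001, 0.082, 0.997, -0.0]
wrist_force: [0.4, 0.7, 0.3]
finger_gap: -0.0003
turn deg [-0.0275 -0.1635  0.0724]
shift cm (tool axes after turn) [  0.1319 -11.3005   0.3528]
13.45 [ 0.6424 -0.0632  0.0225] [-0.0014  0.0815  0.9967 -0.0001] [0.3685 0.681  0.2744]
tcp 0.06531945080640107 0.002005444168771509
green 0.061427859017628914 -0.03351433741794833
(array([ 0.6327, -0.0976]), [41.878543853759766, 57.51057052612305], np.float64(-0.16297613764903404), np.float64(0.028604117050294697), array([ 125,  210,  120,   77, 7837], dtype=int32))
```

View pics/w12.png

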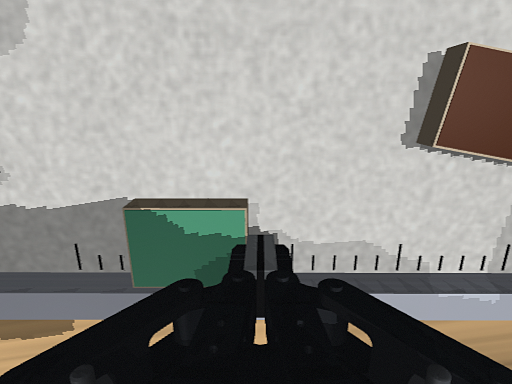

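The fingertips look slightly too close over the tile's trailing edge (offset 35 mm, where I expected about 43). I'll back off, lower and check the tip geometry before continuing.

```bash
python3 -m inch '[[0,1,0,0,0,0,0],[0,1,0,0,0,0,0],[0,0,0,0,0,0,0]]'; python3 look.py w13; python3 - <<'E'
from fit import *
s=get_state();p=vision.read_camera("wrist");p["T"]=wristT(p,s);W=world(p)
q=s["orientation"];M=R.from_quat(np.r_[q[1:],q[0]]).as_matrix()
t=(W-s["tcp_pos"])@M
k=(abs(t[...,1])<.03)&(abs(t[...,0])<.03)&(t[...,2]>-0.06)&(t[...,2]<0.009)
for v in range(225,262,3):
    r=[(int(u),*(1000*t[v,u]).round(0)) for u in range(222,300,6) if k[v,u]]
    print(v,r)
E
```

```text
clock: 13.8
tcp_pos: [0.6459, -0.0402, 0.0223]
orientation: [-0.002, 0.08, 0.997, 0.0]
wrist_force: [0.8, 0.0, 0.3]
finger_gap: -0.0001
13.8 [ 0.6459 -0.0402  0.0223] [-0.0016  0.0801  0.9968  0.0001] [0.7877 0.0485 0.3027]
tcp 0.0650099481464755 0.0252650648100458
green 0.06125074533717542 -0.03532249637673611
(array([ 0.6322, -0.0994]), [41.82125473022461, 57.68630599975586], np.float64(-0.161410598402231), np.float64(0.028608494028001225), array([  72,  210,  125,   77, 8592], dtype=int32))
225 [(264, np.float64(11.0), np.float64(3.0), np.float64(9.0)), (270, np.float64(11.0), np.float64(6.0), np.float64(8.0))]
228 [(222, np.float64(9.0), np.float64(-20.0), np.float64(9.0)), (258, np.float64(9.0), np.float64(-0.0), np.float64(8.0)), (276, np.float64(9.0), np.float64(10.0), np.float64(9.0))]
231 []
234 [(246, np.float64(6.0), np.float64(-7.0), np.float64(9.0)), (264, np.float64(6.0), np.float64(3.0), np.float64(9.0))]
237 [(252, np.float64(12.0), np.float64(-3.0), np.float64(-8.0)), (258, np.float64(11.0), np.float64(-0.0), np.float64(-7.0)), (264, np.float64(11.0), np.float64(3.0)
[... 3698 characters left out ...]
), np.float64(-21.0)), (294, np.float64(-8.0), np.float64(20.0), np.float64(7.0))]
261 [(234, np.float64(8.0), np.float64(-10.0), np.float64(-25.0)), (240, np.float64(7.0), np.float64(-8.0), np.float64(-24.0)), (246, np.float64(12.0), np.float64(-5.0), np.float64(-32.0)), (252, np.float64(12.0), np.float64(-2.0), np.float64(-32.0)), (258, np.float64(11.0), np.float64(0.0), np.float64(-31.0)), (264, np.float64(11.0), np.float64(3.0), np.float64(-31.0)), (270, np.float64(12.0), np.float64(5.0), np.float64(-31.0)), (276, np.float64(11.0), np.float64(8.0), np.float64(-30.0)), (282, np.float64(8.0), np.float64(11.0), np.float64(-25.0)), (288, np.float64(7.0), np.float64(13.0), np.float64(-24.0))]
```

View pics/w13.png

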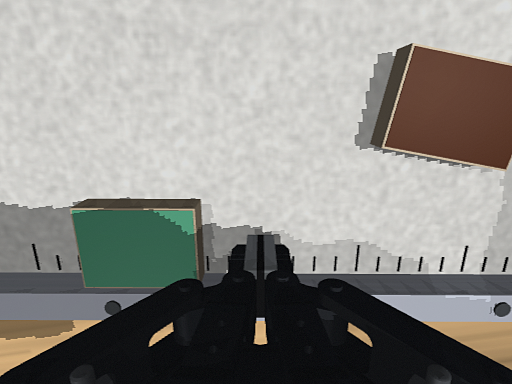

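The pad tips (about 6 mm each side) make the contact and the wider finger backs start above the tile's top, so the contact is sound. I'll continue the push to just before the mouth.

```bash
python3 -m inch '[[0,-1.2,0,0,0,0,0],[0,-1,0,0,0,0,0],[0,-1,0,0,0,0,0],[0,-1,0,0,0,0,0],[0,-1,0,0,0,0,0]]'; python3 -m inch '[[0,-1,0,0,0,0,0],[0,-1,0,0,0,0,0],[0,-0.8,0,0,0,0,0],[0,0,0,0,0,0,0]]';python3 corr.py 64 -119 22;python3 look.py w14
```

```text
clock: 14.4
tcp_pos: [0.6371, -0.0951, 0.0224]
orientation: [-0.002, 0.082, 0.997, -0.0]
wrist_force: [0.7, 0.3, -0.5]
finger_gap: 0.0001
clock: 14.8
tcp_pos: [0.6327, -0.1227, 0.0225]
orientation: [-0.001, 0.082, 0.997, -0.0]
wrist_force: [-0.4, 0.0, 0.2]
finger_gap: 0.0001
turn deg [-0.0518 -0.1584  0.0142]
shift cm (tool axes after turn) [ 0.1542 -6.0729  0.0496]
14.8 [ 0.6327 -0.1227  0.0225] [-0.0014  0.082   0.9966 -0.0003] [-0.4007  0.0375  0.2102]
tcp 0.0655420244406474 -0.05827061927856142
green 0.06159995663601421 -0.09474683846942407
(array([ 0.6229, -0.1581]), [41.86635208129883, 57.541019439697266], np.float64(-0.1635174251405927), np.float64(0.028632755085652745), array([ 122,  210,  121,   77, 7907], dtype=int32))
```

View pics/w14.png

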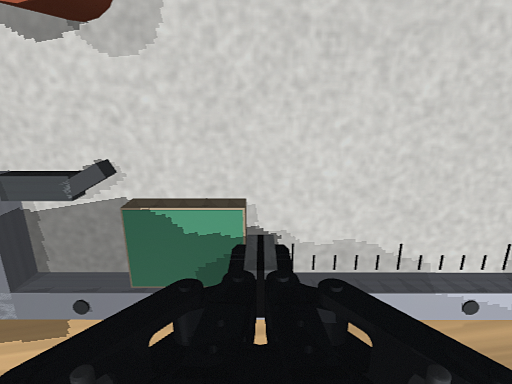

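The tile at (184,245) is against the rail and lined up with the mouth; the keeper's flare ends at about (110,165). Pushing in.

```bash
python3 -m inch '[[0,-1,0,0,0,0,0],[0,-1,0,0,0,0,0],[0,-1,0,0,0,0,0],[0,-1,0,0,0,0,0],[0,-0.6,0,0,0,0,0]]';python3 corr.py 64 -119 22;python3 look.py w15
```

```text
clock: 15.35
tcp_pos: [0.6252, -0.1681, 0.0225]
orientation: [-0.001, 0.082, 0.997, -0.0]
wrist_force: [-0.1, 0.4, 0.3]
finger_gap: 0.0001
turn deg [-0.0445 -0.1624  0.0471]
shift cm (tool axes after turn) [ 0.1541 -1.4768  0.0489]
15.35 [ 0.6252 -0.1681  0.0225] [-0.0014  0.0817  0.9967 -0.0003] [-0.1466  0.4099  0.3365]
tcp 0.06554050054356296 -0.10423166647387926
green 0.06161101146418019 -0.13974921153745992
(array([ 0.6155, -0.2025]), [41.863407135009766, 57.51911926269531], np.float64(-0.1629885213481031), np.float64(0.0286402473402968), array([ 125,  210,  120,   77, 7849], dtype=int32))
```

View pics/w15.png

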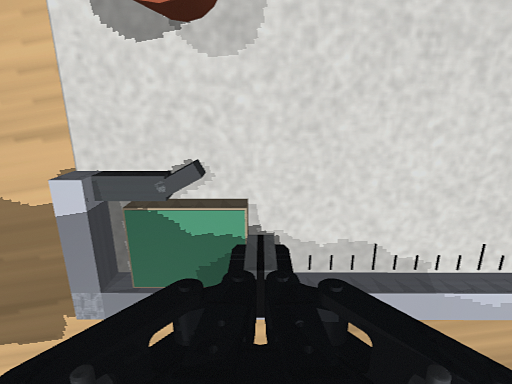

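The tile is entering the pocket cleanly, with roughly 14 mm left to the end stop. Now I'll creep.

```bash
python3 -m inch '[[0,-0.4,0,0,0,0,0],[0,-0.4,0,0,0,0,0],[0,-0.3,0,0,0,0,0],[0,0,0,0,0,0,0]]';python3 -m inch '[[0,-0.2,0,0,0,0,0],[0,0,0,0,0,0,0]]';python3 -m inch '[[0,-0.1,0,0,0,0,0],[0,0,0,0,0,0,0]]';python3 corr.py 64 -119 22;python3 look.py w16
```

```text
clock: 15.8
tcp_pos: [0.6236, -0.1779, 0.0225]
orientation: [-0.001, 0.081, 0.997, -0.0]
wrist_force: [0.2, -0.1, -0.0]
finger_gap: 0.0001
clock: 16.0
tcp_pos: [0.6232, -0.1796, 0.0225]
orientation: [-0.002, 0.081, 0.997, -0.0]
wrist_force: [0.1, -0.9, -0.4]
finger_gap: -0.0002
clock: 16.2
tcp_pos: [0.6231, -0.1805, 0.0225]
orientation: [-0.002, 0.081, 0.997, -0.0]
wrist_force: [0.2, -0.8, 0.1]
finger_gap: -0.0002
turn deg [-0.033  -0.1718  0.1044]
shift cm (tool axes after turn) [ 0.1504 -0.215   0.0478]
16.2 [ 0.6231 -0.1805  0.0225] [-0.0015  0.0812  0.9967 -0.0002] [ 0.2265 -0.7515  0.0972]
tcp 0.06550380344152332 -0.11685046444385261
green 0.061619407564805155 -0.1523792290352707
(array([ 0.6134, -0.2149]), [41.86080551147461, 57.55881118774414], np.float64(-0.16206120865653745), np.float64(0.028601279843949334), array([ 125,  210,  120,   77, 7833], dtype=int32))
```

View pics/w16.png

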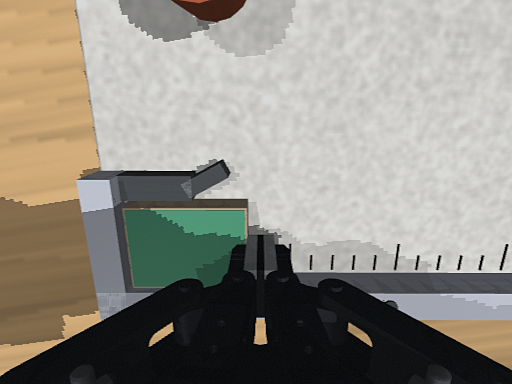

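The tile's leading edge is close to the end stop but there is no contact force yet, so I'll keep creeping.

```bash
python3 -m inch '[[0,-0.1,0,0,0,0,0],[0,0,0,0,0,0,0]]';python3 -m inch '[[0,-0.1,0,0,0,0,0],[0,0,0,0,0,0,0]]';python3 -m inch '[[0,-0.1,0,0,0,0,0],[0,0,0,0,0,0,0]]'
```

```text
clock: 16.45
tcp_pos: [0.6229, -0.1816, 0.0225]
orientation: [-0.002, 0.081, 0.997, -0.0]
wrist_force: [-0.0, 0.5, 0.4]
finger_gap: 0.0001
clock: 16.65
tcp_pos: [0.6228, -0.1825, 0.0225]
orientation: [-0.001, 0.081, 0.997, -0.0]
wrist_force: [0.6, 1.4, -0.1]
finger_gap: -0.0002
clock: 16.85
tcp_pos: [0.6228, -0.1826, 0.0225]
orientation: [-0.001, 0.081, 0.997, 0.001]
wrist_force: [1.7, 5.4, 0.3]
finger_gap: 0.0001
```

```bash
python3 -m inch '[[0,-0.1,0,0,0,0,0],[0,0,0,0,0,0,0],[0,0,0,0,0,0,0]]';python3 corr.py 64 -119 22;python3 look.py w17
```

```text
clock: 17.15
tcp_pos: [0.6228, -0.1827, 0.0225]
orientation: [-0.001, 0.081, 0.997, 0.001]
wrist_force: [1.5, 8.0, 0.6]
finger_gap: -0.0003
turn deg [ 0.1444 -0.1614  0.1823]
shift cm (tool axes after turn) [0.1532 0.0033 0.0482]
17.15 [ 0.6228 -0.1827  0.0225] [-0.0013  0.0806  0.9967  0.0014] [1.5174 7.9532 0.5628]
tcp 0.06553217252584537 -0.11903313951922147
green 0.06161569424514341 -0.15446082488640187
(array([ 0.6131, -0.217 ]), [41.837223052978516, 57.34008026123047], np.float64(-0.1625126144613059), np.float64(0.028630438172241895), array([ 125,  210,  120,   77, 7833], dtype=int32))
```

View pics/w17.png

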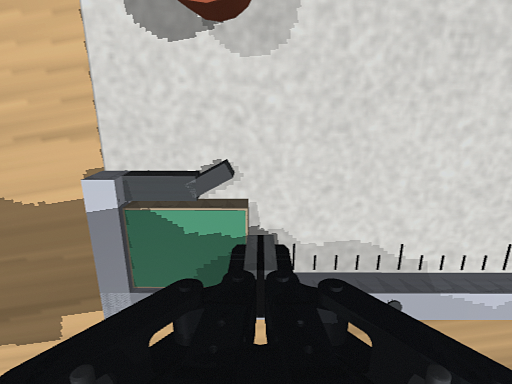

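The tile is against the end stop with 8 N, at board (61.6, -154.5) mm. I'll back straight away along the rail, lift and check.

```bash
python3 -m inch '[[0,0.4,0,0,0,0,0],[0,1,0,0,0,0,0],[0,1.5,0,0,0,0,0],[0,0,-4,0,0,0,0],[0,0,-4.5,0,0,0,0]]';python3 -m inch '[[0,1,-4.5,0,0,0,0],[0,1,-4,0,0,0,0],[0,0,0,0,0,0,0],[0,0,0,0,0,0,0]]';python3 look.py w18; python3 - <<'E'
from fit import *
t=vision.read_camera("top");cv2.imwrite("pics/top9.png",cv2.resize(t["pixels"][100:290,60:440,::-1],None,fx=2,fy=2))
E
```

```text
clock: 17.7
tcp_pos: [0.6256, -0.1538, 0.1059]
orientation: [-0.004, 0.081, 0.997, 0.0]
wrist_force: [1.0, 0.0, 0.5]
finger_gap: 0.0001
clock: 18.1
tcp_pos: [0.6318, -0.1354, 0.1939]
orientation: [-0.0, 0.081, 0.997, -0.001]
wrist_force: [-0.5, 0.1, 0.0]
finger_gap: -0.0002
18.1 [ 0.6318 -0.1354  0.1939] [-0.0001  0.0807  0.9967 -0.0007] [-0.5279  0.0976  0.0157]
tcp 0.06670284247681646 -0.07094619529890579
green 0.06215063072010825 -0.1544299206209556
(array([ 0.6136, -0.217 ]), [40.40261459350586, 56.73666000366211], np.float64(-0.1609976752752143), np.float64(0.028620272124392665), array([ 150,  153,   58,   39, 2112], dtype=int32))
```

View pics/w18.png

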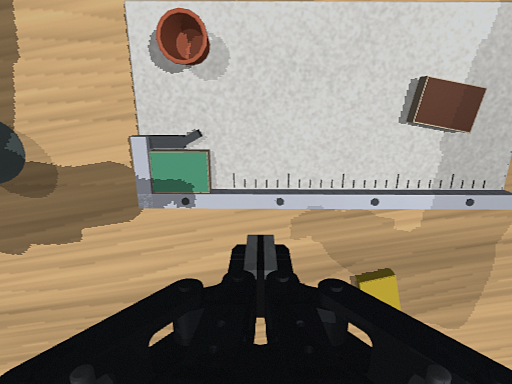

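View pics/top9.png

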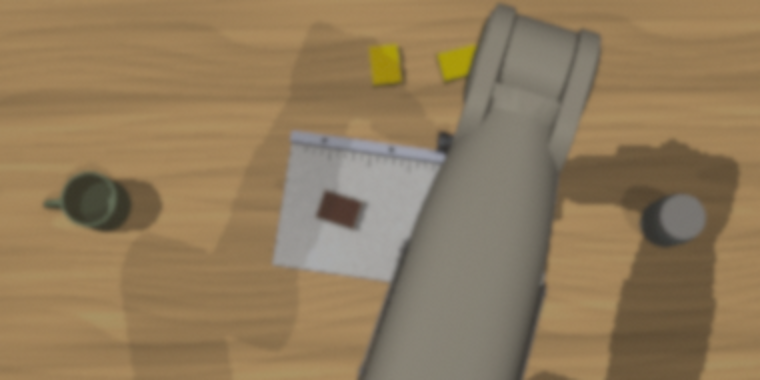

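The tile at (180,171) sits between rail, keeper and end stop with no visible gap. The hand is clear. A last check on the brown tile and cup, then I'll hand in.

```bash
python3 - <<'E'
from fit import *
from workcell import workorder
s=get_state();p=vision.read_camera("wrist");p["T"]=wristT(p,s);W=world(p)
print("brown",tile(p,W,0,20,100,110)[:3],"start [.5905 .0591]")
sd=vision.read_camera("side")
for n in("glaze_cup","mug","glaze_jar"):
    r=silhouettes(sd,n)[:1]
    if r: print(n,r[0]["location"])
print(workorder.hand_in())
E
```

```text
brown (array([0.5901, 0.0591]), [41.38996887207031, 57.25354766845703], np.float64(-0.34219955531836904)) start [.5905 .0591]
glaze_cup [226.4, 247.4]
mug [257.8, 139.7]
glaze_jar [262.4, 322.5]
the job is handed in; nothing more can be done
None
```

The green tile is home in the corner pocket and the job is handed in; no verdict was reported. I pushed it with two fingertips until its long side was flat on the rail. Then I slid it along the rail with the fingers shut, until it met the end stop.

**On the way:** at the rail the tile's centre was at board (62.0, 1.6) mm, about 157 mm short of its home place. Its angle was within about 0.004 rad of the rail, with about 7 N of contact.

**At the end:** the tile measured board (62.2, -154.4) mm against the home place (62, -155). Its angle was within about 0.004 rad of the rail, and it took 8 N against the end stop before I released it. It lay flat at its start height. I then backed the hand off and lifted it to about 0.19 m, touching nothing. The clock stood at about 18 s of the 48 s allowed.

**Other things:** the brown tile measured within 0.5 mm of its start. From the side camera the cup and jar are within about 1.5 pixels of where they started. The mug's detection shifted about 4 pixels. I put that down to network scatter, since nothing came near the mug, but I did not measure it a second way.

**What disagreed:**
- Joint 6 reached its limit before the slide along the rail, so I made a half turn of the hand and used the same grasp the other way round.
- Early in the slide the finger-to-tile offset was about 35 mm where I expected 43. I backed off to check and found that the thin pads, not the finger backs, were making the contact.
- The measured end-stop position was about 2 mm off the stated one, within calibration error; the contact force settled it.

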